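# Hang the ear defenders on the bar

### The job

Put the yellow ear defenders away: hang them by their headband over the horizontal bar of the rail stand, crown up, one cup on each side of the bar. The bar's height was changed by the last user, so feel for it: let the band come to rest on the bar before you let go, without pressing hard on the stand or bumping it. Leave the mug, the can and the roll of tape where they are.

Things in the scene. Friction and masses are not known exactly. Their poses are not given: they have to be found in the camera images.
- ear_defenders: yellow and black ear defenders, one rigid piece, about 0.15 kg, standing on their two cups. Origin: centre of the underside; z up to the crown of the headband, y from cup to cup, x across the band's width. Cups 70 mm (x) by 78 mm high, outer faces at y = +-70 mm, inner faces at y = +-28 mm (56 mm gap). Symmetric under a half turn about z
- muffs_mid (a point): centre of the ear defenders, half-way up: 78 mm above their origin; same axes
- crown (a point): underside of the headband at its crown, 148.5 mm above the origin; this rests on the bar; same axes. The black band is a strip 26 mm wide (x) and 7 mm thick, a half circle in the y-z plane about the point z = 92 mm, radii 56.5 and 63.5 mm. Fingertips reaching below the band here would meet the bar before the band does
- shoulder (a point): one place to take the band: its middle 40 mm beside the crown (y = +40 mm, z = 137 mm; its twin is at y = -40 mm); same axes. Here the fingertips pass beside the bar. Fingers close along x on the band's two edges, 26 mm apart; cup tops are 59 mm lower
- rail: rail stand, fixed to the worktop. Origin: on the worktop, straight below mid-bar; z up, x along the bar from its free end (x = -98 mm, facing the robot) to the post. Level steel bar, 16 mm diameter, at y = 0; 22 mm black ball on its free end. Its height is not reported: bar top 178 to 238 mm above the worktop. Rigid up to 25 N
- rail_post (a point): foot of the stand's upright telescopic post, on the worktop 90 mm from mid-bar (rail x = +90 mm): 24 mm tube with a 33 mm clamp collar, on a dark foot plate 90 mm (x) by 120 mm (y) by 12 mm centred here; nothing of the stand lies under the free part of the bar
- mug_mid (a point): centre of a black-and-white mug, 82 mm wide with handle 114 mm, 97 mm high; bystander, leave standing where it is
- can_mid (a point): centre of a drinks can, 53 mm in diameter, 134 mm high; bystander, leave standing where it is
- tape_mid (a point): centre of a roll of tan packing tape lying flat, 92 mm in diameter, 48 mm high; bystander, leave where it is
Not all that is in view belongs to the job. What is shaped like the ear_defenders but pink or red is not meant.

How it is judged (in metres and radians):
On the way:
1. the headband, still held in the fingers, is brought to rest on the bar, with the bar between the cups (contact force between ear_defenders and rail above 0.4 N and contact force between the fingers and ear_defenders above 1 N and x of crown in the frame of rail between -0.065 and 0.05 m and y of crown in the frame of rail between -0.03 and 0.03 m and z of crown in the frame of rail between 0.16 and 0.26 m and angle between the x axis of crown and the x axis of rail, either way round below 0.4 rad), for 0.2 s.
At the end, for the whole second after the job is handed in: the ear defenders, let go, hang by the headband on the bar: crown at most 65 mm towards the free end or 50 mm towards the post from mid-bar, within 30 mm of the bar's line, 0.16 to 0.26 m up; upright within 0.3 rad, band square to the bar within 0.4 rad; swinging under 0.08 m/s and 0.6 rad/s (x of crown in the frame of rail between -0.065 and 0.05 m and y of crown in the frame of rail between -0.03 and 0.03 m and z of crown in the frame of rail between 0.16 and 0.26 m and angle between the x axis of crown and the x axis of rail, either way round below 0.4 rad and contact force between ear_defenders and rail above 0.4 N and angle between ear_defenders's own z axis and vertical below 0.3 rad and linear speed of ear_defenders below 0.08 m/s and angular speed of ear_defenders below 0.6 rad/s and contact force between the fingers and ear_defenders below 0.05 N); the robot touches nothing.
It fails at once if the ear defenders are pressed or knocked against the stand with more than 25 N (contact force between ear_defenders and rail above 25 N).
It fails at once if the robot presses on or bumps the stand with more than 25 N (contact force between any of the arm, the fingers and rail above 25 N).
It fails at once if the mug is moved more than 30 mm or tipped (distance of mug_mid from where it was at the start of the episode above 0.03 m or angle between mug_mid's own z axis and vertical above 0.35 rad).
It fails at once if the can is moved more than 30 mm or tipped (distance of can_mid from where it was at the start of the episode above 0.03 m or angle between can_mid's own z axis and vertical above 0.35 rad).
It fails at once if the roll of tape is moved more than 30 mm or tipped (distance of tape_mid from where it was at the start of the episode above 0.03 m or angle between tape_mid's own z axis and vertical above 0.35 rad).
It also fails if it takes over 48 s, if anything falls off the work surface, if the arm or the gripper's body presses on something with over 40 N, if the wrist force passes 120 N, or if a joint passes its speed limit or range.

### The arm

A 7-joint arm with a two-finger parallel gripper is mounted at the origin on a cart in front of the work surface, level with it; the furniture and walls round the work are solid. World frame = base frame: x ahead of the robot, y to its left, z up, the work surface at z = 0. Lengths are in m, angles in degrees, forces in N, time in s.
With the tool pointing down it reaches from about 0.425 to 0.875 m from the base axis. Payload 4.7 kg.
Tool frame: the origin (TCP) lies on the centre line of the jaws, within the pads' length; the fingertips stand env.nose_length ahead of it and the grasp point (between the pads) lies 8 mm behind it (env.nose_length is the distance from the TCP to the fingertips, in m); y points along the fingers, z is the direction in which the jaws open and shut, and the axes are right-handed (so a half turn about y gives the same grasp; the last joint's range is limited). The gripper opens to 87 mm and grips with 3 to 60 N. Pads are 19 mm wide; open, the fingers measure 117 mm over their backs; the gripper's body (75 mm by 190 mm) begins 51 mm behind the grasp point.
Start: joints at [78.1, 18.392, -4.016, 83.108, 1.295, 78.541, -3.26], TCP at [0.143, -0.634, 0.199] pointing down, gripper open.
Joint ranges: [-163.93, 163.93], [-17.29, 119.83], [-79.2, 71.16], [3.27, 140.29], [-89.18, 269.18], [5.43, 117.66], [-154.24, 154.24]. Speed limits (degrees/s): [147.25, 147.25, 180, 180, 180, 180, 180].

### API

Orientations are given as [roll, pitch, yaw] about the fixed x, y, z axes, in that order (R = Rz(yaw) Ry(pitch) Rx(roll)).
In Python, from cell import env, read_camera, camera_info, job, models gives the robot as it stands.
- The arm moves only by the tool move_arm, never from a script. Its argument "moves" is a list of rows, each a list of 6 numbers: the shift along the tool's x, y, z in mm, then the turn, a rotation vector about the tool's x, y, z in degrees. In form: [[x, y, z, ax, ay, az], ...]. A call has 1 to 20 rows; each row is the pose to reach, as a shift and turn from the pose commanded when the call began, along the tool's axes at that moment; what a row does not reach only later rows make up. A row lasts 1/12 s, in which the tool goes at most 41.7 mm and 7.16 degrees, less where a joint would pass 70% of its speed; a pose out of reach is approached as far as the arm can. A call with a gripper value outside its range is refused whole. "claw" is the finger opening in mm, from 0 to 87, set as the call begins (left out, the last holds). The fingers move at their own pace and stop on an object; "newtons" is the grip in N (left out, the last holds). Time passes only in rows, so rows that repeat a pose let the fingers close. It gives the time, the measured TCP pose, the force and the opening at its end, in the units of the state.
- env.get_obs(): the state, without advancing time (a new reading comes with each control period).
- read_camera(name): name is "scene" or "side" or "wrist"; returns (picture, depth): 480x640x3 uint8, red, green, blue; 480x640 float32, m along the optical axis (not along the pixel's ray), 0 where there is no reading.
- camera_info(name): a dict with "fx", "fy", "cx", "cy" (pixels), "R" (3x3) and "t" (3): a world point X has camera coordinates R X + t. Camera axes: x right, y down, z forward; pixel columns grow to the right and rows downward; lengths in m; the calibration is good to about 2 mm. A picture is of the moment at which its call begins: read the wrist's pose just before it. camera_info takes no time and is no camera call; for the wrist camera it gives the pose at the moment of the call.
- job.sign_off(): hands the job in, once; it reports no verdict.
Trained networks look in the newest picture that a camera, given by its name, has taken for a name from the list of things; names that differ only in an ending like _2 or _b are one class to them, and where a whole thing is asked for, a point or a joint stands for the part that bears it (a point fixed in the world has none). Each returns a list of dicts, best first, with "score" (0 to 1); they miss things now and then, are a little off and sometimes report something else, mostly with a low value. They report only what shows in the picture. A call takes as long as a camera call. They do not tell look-alikes from the thing itself.
- models.spot_in(target, camera): "point" ([x, y, z] in m, in world coordinates, good to about 4 mm: the middle of the surface that is visible of it).
- models.cut_out(target, camera): "mask" (480x640 bool, what is visible of it).
The state is a dict: "time_s": time; "qpos": joint angles; "joint_velocities": joint speeds; "effort": joint torques, N m; "tool_pos": TCP position; "tool_rot": TCP orientation; "force": force on the tool from outside, world axes, zero at the start; "wrist_torque": the same for the moment, N m; "grip_width": finger opening in m.
Only numpy, scipy, OpenCV 4.12 (cv2) and the standard library are available. Lean on these libraries where they do the work, as an engineer would, in place of code of your own. Each camera call takes 0.05 s, during which the arm holds its last target.

## Working session

There is one attempt and no reset: what is moved stays moved. The work goes in short steps, Python scripts to look and compute and a tool call to move; the robot and the scene stay as the last step left them, time stands still between calls to the robot, and variables do not carry over. Pictures are saved under pics/ and viewed, and the job is handed in when it is done.

Besides the shell and the picture viewer there is one more tool, called after "Request:" by a JSON object that holds its "op" and its "data", one argument or row to a line. move_arm: Moves the arm, as the interface text tells. Its arguments: {"type":"object","properties":{"moves":{"type":"array","items":{"type":"array","items":{"type":"number"}}},"claw":{"type":"number"},"newtons":{"type":"number"}},"required":["moves"]}

```bash
ls; mkdir -p pics; python3 - <<'E'
from cell import env, read_camera, camera_info, job, models
import cv2,numpy as np
o=env.get_obs()
for k,v in o.items(): print(k,np.round(v,4))
print(env.nose_length)
for n in ["scene","side"]:
    p,d=read_camera(n); cv2.imwrite(f"pics/{n}0.png",p[:,:,::-1]); np.save(f"pics/{n}0.npy",d)
    c=camera_info(n); print(n,{k:np.round(v,3).tolist() for k,v in c.items()})
E
```

```text
pics
time_s 0.0
qpos [78.1008 18.4386 -4.015  83.1736  1.2964 78.541  -3.2592]
joint_velocities [ 0.0345  0.0262  0.0146 -0.0759  0.0775  0.0705  0.0753]
effort [-2.00000e-04 -4.91286e+01 -4.04000e-01 -3.12528e+01 -6.38000e-02
  4.35000e-02  2.00000e-04]
tool_pos [ 0.1428 -0.6335  0.1975]
tool_rot [-9.010790e+01 -7.300000e-03 -1.672905e+02]
force [ 0.4288 -0.386   0.2229]
wrist_torque [-0.0279  0.0567  0.0133]
grip_width 0.087
0.011
scene {'fx': 539.356, 'fy': 539.356, 'cx': 313.728, 'cy': 234.486, 'R': [[-0.768, -0.64, -0.023], [-0.34, 0.439, -0.832], [0.542, -0.631, -0.555]], 't': [0.375, 0.305, 0.929]}
side {'fx': 573.223, 'fy': 573.223, 'cx': 318.98, 'cy': 246.382, 'R': [[-0.886, -0.463, 0.02], [-0.237, 0.414, -0.879], [0.399, -0.783, -0.477]], 't': [0.436, 0.27, 1.174]}
```

View pics/scene0.png

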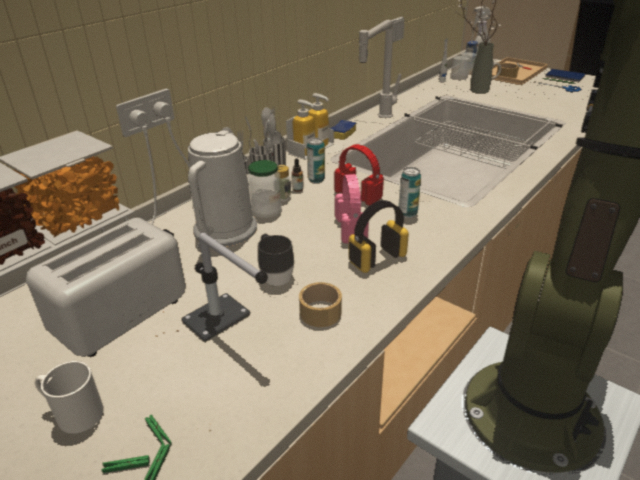

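View pics/side0.png

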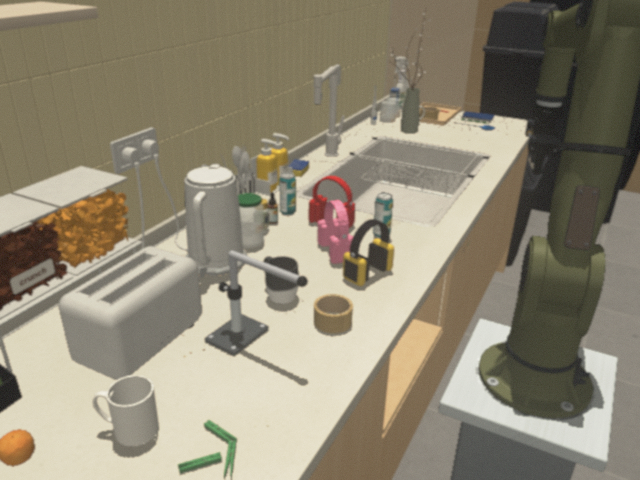

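```bash
cat > h.py <<'E'
import numpy as np,cv2
from cell import env, read_camera, camera_info, job, models
def cloud(d,c):
    v,u=np.mgrid[:480,:640]
    P=np.stack([(u-c["cx"])/c["fx"]*d,(v-c["cy"])/c["fy"]*d,d],-1)
    W=(P-np.array(c["t"]))@np.array(c["R"]); W[d<=0]=np.nan
    return W
def proj(X,c):
    p=np.array(c["R"])@np.asarray(X)+np.array(c["t"]); return np.array([c["fx"]*p[0]/p[2]+c["cx"],c["fy"]*p[1]/p[2]+c["cy"]])
E
python3 - <<'E'
from h import *
for n in ["scene","side"]:
    p,d=read_camera(n);c=camera_info(n)
    np.save(f"pics/{n}1.npy",d); cv2.imwrite(f"pics/{n}1.png",p[:,:,::-1])
    W=cloud(d,c)
    for t in ["ear_defenders","rail","rail_post","mug_mid","can_mid","tape_mid"]:
        for r in models.spot_in(t,n)[:4]:
            print(n,t,np.round(r["point"],3),round(r["score"],2),proj(r["point"],c).round())
    # regions yellow
    hsv=cv2.cvtColor(p,cv2.COLOR_RGB2HSV)
    print("table z",np.nanmedian(W[340:360,330:350,2]))
E
python3 - <<'E'
import cv2
p=cv2.imread('pics/scene1.png'); cv2.imwrite('pics/crop1.png',cv2.resize(p[130:290,290:450],None,fx=3.5,fy=3.5,interpolation=cv2.INTER_CUBIC))
E
```

```text
scene ear_defenders [ 0.568 -0.25   0.074] 0.97 [352. 211.]
scene ear_defenders [ 0.454 -0.184  0.067] 0.93 [375. 241.]
scene ear_defenders [ 0.643 -0.425  0.072] 0.89 [368. 177.]
scene rail [0.596 0.19  0.024] 0.72 [215. 315.]
scene rail_post [0.596 0.186 0.026] 0.75 [216. 313.]
scene mug_mid [0.585 0.007 0.07 ] 0.61 [278. 258.]
scene can_mid [ 0.502 -0.415  0.083] 0.67 [410. 190.]
scene tape_mid [0.445 0.028 0.028] 0.6 [321. 302.]
table z -0.000798792306499078
side ear_defenders [ 0.709 -0.416  0.072] 0.93 [320. 203.]
side ear_defenders [ 0.573 -0.246  0.068] 0.72 [335. 237.]
side ear_defenders [ 0.458 -0.179  0.062] 0.71 [364. 260.]
side rail [0.598 0.19  0.049] 0.8 [236. 323.]
side mug_mid [0.596 0.022 0.066] 0.81 [277. 280.]
side can_mid [ 0.508 -0.414  0.094] 0.58 [381. 210.]
side tape_mid [0.449 0.045 0.033] 0.85 [327. 314.]
side tape_mid [ 0.46  -0.18   0.069] 0.15 [363. 257.]
table z 0.0011529324956311305
```

View pics/crop1.png

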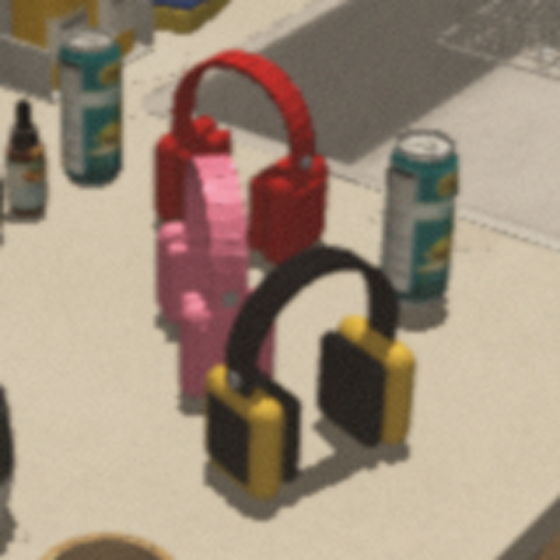

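```bash
python3 - <<'E'
from h import *
A=[];C=[]
for n in ["scene","side"]:
    p=cv2.imread(f"pics/{n}1.png")[:,:,::-1];d=np.load(f"pics/{n}1.npy");W=cloud(d,camera_info(n))
    W=W.reshape(-1,3);col=p.reshape(-1,3).astype(int)
    ok=~np.isnan(W[:,0]); W=W[ok];col=col[ok]
    hs=cv2.cvtColor(col[None].astype(np.uint8),cv2.COLOR_RGB2HSV)[0]
    pink=((hs[:,0]>150)|(hs[:,0]<8))&(hs[:,1]>90)
    m=(np.hypot(W[:,0]-.455,W[:,1]+.185)<.1)&(W[:,2]>.1)&~pink
    B=W[m]; print(n,len(B),B.min(0).round(3),B.max(0).round(3))
    top=B[B[:,2]>.14]; print("top",top.mean(0).round(4),len(top))
    xy=B[:,:2]-B[:,:2].mean(0);u,s,vt=np.linalg.svd(xy);print("dir",vt[0],np.degrees(np.arctan2(vt[0][1],vt[0][0])),s, B.mean(0))
    e=vt[0]; pr=(B[:,:2]@e); print("ext along",pr.min(),pr.max(), "mid",(pr.min()+pr.max())/2)
    q=B[:,:2]@vt[1];print("across pct",np.percentile(q,[2,50,98]),"normal",vt[1])
    A.append(B)
    # rail
    m=(np.abs(W[:,0]-.53)<.25)&(np.abs(W[:,1]-.15)<.2)&(W[:,2]>.12)&(W[:,2]<.3)
    C.append(W[m]); R=W[m]; 
    # bar: 
    for z0 in np.arange(.12,.29,.01):
        s=R[(R[:,2]>z0)&(R[:,2]<=z0+.01)]
        if len(s):print(n,round(z0,2),len(s),np.percentile(s,[5,50,95],axis=0).round(3).tolist())
E
```

```text
scene 534 [ 0.429 -0.265  0.1  ] [ 0.535 -0.142  0.157]
top [ 0.4599 -0.1975  0.1492] 258
dir [0.33288075 0.94296893] 70.5562811356348 [0.87931641 0.20502185] [ 0.46159439 -0.19139283  0.13445603]
ext along -0.10622798893717772 0.0226967462978108 mid -0.04176562131968346
across pct [0.48790911 0.4973057  0.51526176] normal [ 0.94296893 -0.33288075]
scene 0.12 491 [[0.596, 0.173, 0.121], [0.698, 0.228, 0.125], [0.701, 0.338, 0.129]]
scene 0.13 385 [[0.603, 0.175, 0.13], [0.699, 0.257, 0.135], [0.707, 0.342, 0.139]]
scene 0.14 388 [[0.606, 0.179, 0.14], [0.699, 0.258, 0.145], [0.703, 0.34, 0.15]]
scene 0.15 668 [[0.609, 0.183, 0.151], [0.702, 0.273, 0.156], [0.763, 0.342, 0.16]]
scene 0.16 1033 [[0.701, 0.183, 0.161], [0.712, 0.27, 0.166], [0.763, 0.343, 0.17]]
scene 0.17 1198 [[0.712, 0.19, 0.17], [0.737, 0.265, 0.173], [0.777, 0.341, 0.175]]
scene 0.18 38 [[0.601, 0.176, 0.181], [0.604, 0.185, 0.185], [0.611, 0.189, 0.189]]
scene 0.19 29 [[0.599, 0.182, 0.191], [0.605, 0.186, 0.195], [0.611, 0.188, 0.199]]
scene 0.2 207 [[0.424, 0.187, 0.202], [0.497, 0.199, 0.207], [0.606, 0.209, 0.
[... 638 characters left out ...]
.141], [0.697, 0.259, 0.145], [0.7, 0.342, 0.149]]
side 0.15 530 [[0.611, 0.183, 0.151], [0.7, 0.272, 0.156], [0.761, 0.343, 0.159]]
side 0.16 749 [[0.698, 0.183, 0.161], [0.708, 0.27, 0.166], [0.761, 0.343, 0.17]]
side 0.17 1196 [[0.709, 0.188, 0.171], [0.731, 0.265, 0.174], [0.777, 0.341, 0.177]]
side 0.18 39 [[0.599, 0.172, 0.181], [0.603, 0.181, 0.185], [0.614, 0.186, 0.19]]
side 0.19 35 [[0.6, 0.175, 0.19], [0.603, 0.182, 0.195], [0.612, 0.187, 0.199]]
side 0.2 196 [[0.425, 0.183, 0.202], [0.511, 0.194, 0.207], [0.607, 0.206, 0.21]]
side 0.21 502 [[0.427, 0.179, 0.211], [0.508, 0.192, 0.215], [0.602, 0.204, 0.218]]
side 0.22 1 [[0.431, 0.2, 0.22], [0.431, 0.2, 0.22], [0.431, 0.2, 0.22]]
```

```bash
cat > fit.py <<'E'
from h import *
from scipy.optimize import least_squares
def res(q,B):
    x,y,yaw,z=q; c,s=np.cos(yaw),np.sin(yaw)
    X=c*(B[:,0]-x)+s*(B[:,1]-y); Y=-s*(B[:,0]-x)+c*(B[:,1]-y); Z=B[:,2]-z
    r=np.hypot(Y,Z-.092)-.060
    dx=np.abs(X)-.013; dr=np.abs(r)-.0035
    return np.hypot(np.maximum(dx,0),np.maximum(dr,0))+np.minimum(np.maximum(dx,dr),0)
def cap(q,R): # y=a+b x ; z top h
    a,b,h=q; n=np.hypot(1,b)
    dy=(R[:,1]-a-b*(R[:,0]-.5))/n; return np.hypot(dy,R[:,2]-h)-.008
if __name__=="__main__":
  for n in ["scene","side"]:
    p=cv2.imread(f"pics/{n}1.png")[:,:,::-1];d=np.load(f"pics/{n}1.npy");W=cloud(d,camera_info(n))
    W=W.reshape(-1,3);ok=~np.isnan(W[:,0]);W=W[ok];col=p.reshape(-1,3)[ok]
    hs=cv2.cvtColor(col[None].copy(),cv2.COLOR_RGB2HSV)[0]
    m=(np.hypot(W[:,0]-.46,W[:,1]+.19)<.09)&(W[:,2]>.1)&(col.max(1)<75)
    B=W[m]
    f=least_squares(res,[.46,-.19,np.radians(-20),0],args=(B,),loss="soft_l1",f_scale=.002)
    print(n,len(B),"muffs",f.x[:2].round(4),np.degrees(f.x[2]).round(2),f.x[3].round(4),"rms",np.sqrt(np.mean(f.fun**2)).round(4))
    m=(W[:,0]>.44)&(W[:,0]<.585)&(np.abs(W[:,1]-.19)<.04)&(W[:,2]>.19)
    f=least_squares(cap,[.19,0,.21],args=(W[m],),loss="soft_l1",f_scale=.002)
    print("bar y@x=.5 %.4f slope deg %.2f axis z %.4f"%(f.x[0],np.degrees(np.arctan(f.x[1])),f.x[2]),m.sum())
    m2=(np.abs(W[:,1]-.19)<.05)&(W[:,2]>.19)&(W[:,0]<.65)&(W[:,0]>.38); print("x ext",W[m2,0].min(),W[m2,0].max())
    for t in ["mug_mid","can_mid","tape_mid","pink"]:
        pt={"mug_mid":(.59,.015),"can_mid":(.505,-.415),"tape_mid":(.447,.035),"pink":(.57,-.248)}[t]
        m=(np.hypot(W[:,0]-pt[0],W[:,1]-pt[1])<.08)&(W[:,2]>.01)&(W[:,2]<.18)
        print(t,np.percentile(W[m],[1,99],axis=0).round(3).tolist())
E
python3 fit.py
```

```text
scene 485 muffs [ 0.4603 -0.2066] -17.85 -0.001 rms 0.0014
bar y@x=.5 0.1919 slope deg -6.54 axis z 0.2070 521
x ext 0.42156181119780023 0.6154249269265928
mug_mid [[0.559, -0.038, 0.012], [0.648, 0.041, 0.097]]
can_mid [[0.485, -0.448, 0.011], [0.533, -0.399, 0.132]]
tape_mid [[0.401, -0.012, 0.011], [0.488, 0.074, 0.049]]
pink [[0.521, -0.298, 0.014], [0.639, -0.202, 0.155]]
side 311 muffs [ 0.4543 -0.2018] -17.85 0.0013 rms 0.0021
bar y@x=.5 0.1888 slope deg -6.59 axis z 0.2086 503
x ext 0.4213840710860766 0.6154152724068607
mug_mid [[0.558, -0.044, 0.012], [0.653, 0.038, 0.099]]
can_mid [[0.483, -0.451, 0.013], [0.534, -0.401, 0.136]]
tape_mid [[0.4, -0.016, 0.011], [0.486, 0.072, 0.051]]
pink [[0.528, -0.311, 0.013], [0.638, -0.205, 0.157]]
```

Candidates in the scene image are yellow/black (378,238), pink (350,210) and red (358,172). The crop confirms that the yellow/black pair is the right one. Its fit is centre (0.457,-0.204) with x-axis yaw -17.9°. The bar top is about z 0.216 and its yaw is -6.6°.

First I'll move above the +y shoulder.

Request:
{"op": "move_arm", "data": {
  "moves": [
    [0,-30,0,0,0,0],
    [-15,-60,-15,0,-2,0],
    [-40,-60,-37,0,-6,0],
    [-70,-60,-64,0,-11,0],
    [-105,-60,-96,0,-16,0],
    [-140,-60,-128,0,-21,0],
    [-175,-60,-160,0,-26,0],
    [-210,-60,-192,0,-31,0],
    [-245,-60,-224,0,-36,0],
    [-280,-60,-256,0,-41,0],
    [-315,-60,-288,0,-46,0],
    [-350,-60,-320,0,-51,0],
    [-380,-60,-348,0,-55,0],
    [-402,-60,-368,0,-58,0],
    [-415,-60,-380,0,-59.4,0],
    [-421,-60,-385,0,-59.4,0],
    [-421,-60,-385,0,-59.4,0],
    [-421,-60,-385,0,-59.4,0]
  ],
  "claw": 60
}}

```text
time_s: 2.3
tool_pos: [0.4693, -0.165, 0.2587]
tool_rot: [-90.0, -0.0, -107.7]
force: [-0.3, -0.9, 0.0]
grip_width: 0.0599
```

```bash
python3 - <<'E'
from h import *
from fit import res
from scipy.optimize import least_squares
o=env.get_obs(); print({k:np.round(v,4).tolist() for k,v in o.items() if k in("time_s","qpos","tool_pos","tool_rot","force","grip_width")})
c=camera_info("wrist"); p,d=read_camera("wrist"); cv2.imwrite("pics/w1.png",p[:,:,::-1])
W=cloud(d,c).reshape(-1,3);ok=~np.isnan(W[:,0]);W=W[ok];col=p.reshape(-1,3)[ok]
m=(np.hypot(W[:,0]-.46,W[:,1]+.2)<.09)&(W[:,2]>.11)&(W[:,2]<.17)&(col.max(1)<80)
B=W[m];print(len(B),B.min(0),B.max(0))
if len(B)>50:
    f=least_squares(res,[.46,-.2,np.radians(-18),0],args=(B,),loss="soft_l1",f_scale=.002)
    print(f.x[:2].round(4),np.degrees(f.x[2]).round(2),f.x[3].round(4),"rms",np.sqrt(np.mean(f.fun**2)).round(4))
E
```

```text
{'time_s': 2.3, 'qpos': [50.5633, -0.4771, -33.7648, 97.7841, -0.2326, 82.6044, -0.8961], 'tool_pos': [0.4693, -0.165, 0.2587], 'tool_rot': [-89.9913, -0.0343, -107.7254], 'force': [-0.2938, -0.9006, 0.0421], 'grip_width': 0.0599}
2162 [ 0.44463543 -0.22566222  0.11035986] [ 0.48961356 -0.14732678  0.15781306]
[ 0.4601 -0.2058] -17.63 0.0071 rms 0.0009
```

View pics/w1.png

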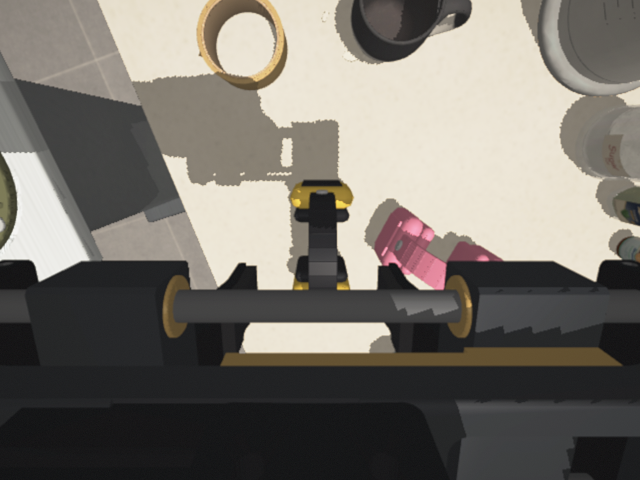

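The wrist image shows the band at about (322,230), between the open fingers at about (240–390). The pink pair is clear on the right at (415,245), and the new fit agrees to within 3 mm. Next I'll descend and grip.

Request:
{"op": "move_arm", "data": {
  "moves": [
    [2,15,4,0,0,0],
    [2,40,4,0,0,0],
    [2,65,4,0,0,0],
    [2,90,4,0,0,0],
    [2,110,4,0,0,0],
    [2,122,4,0,0,0],
    [2,129,4,0,0,0],
    [2,129,4,0,0,0],
    [2,129,4,0,0,0]
  ]
}}

```text
time_s: 3.1
tool_pos: [0.4724, -0.1698, 0.1302]
tool_rot: [-90.0, -0.0, -108.0]
force: [0.4, -0.3, 0.5]
grip_width: 0.0603
```

Request:
{"op": "move_arm", "data": {
  "moves": [
    [0,0,0,0,0,0],
    [0,0,0,0,0,0],
    [0,0,0,0,0,0],
    [0,0,0,0,0,0],
    [0,0,0,0,0,0],
    [0,0,0,0,0,0],
    [0,0,0,0,0,0],
    [0,0,0,0,0,0]
  ],
  "claw": 10,
  "newtons": 35
}}

```text
time_s: 3.77
tool_pos: [0.4721, -0.169, 0.1295]
tool_rot: [-90.0, -0.0, -107.9]
force: [0.3, -0.1, 0.2]
grip_width: 0.0157
```

```bash
python3 - <<'E'
from h import *
p,d=read_camera("wrist"); cv2.imwrite("pics/w2.png",p[:,:,::-1])
q,_=read_camera("scene"); cv2.imwrite("pics/s2.png",cv2.resize(q[100:300,270:470,::-1],None,fx=3,fy=3))
print(env.get_obs()["grip_width"])
E
```

```text
0.012021153548837756
```

View pics/w2.png

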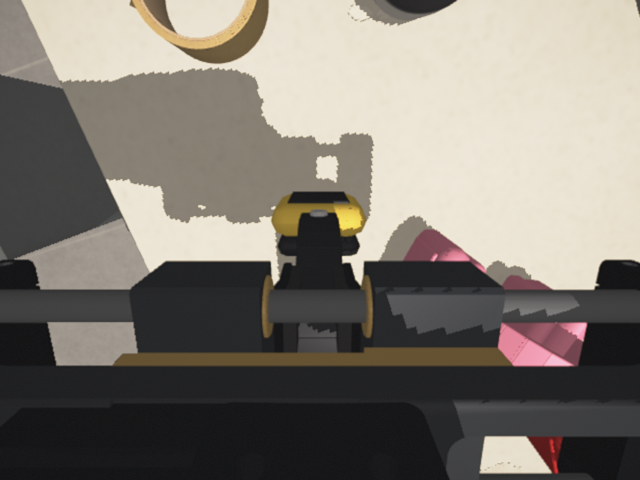

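View pics/s2.png

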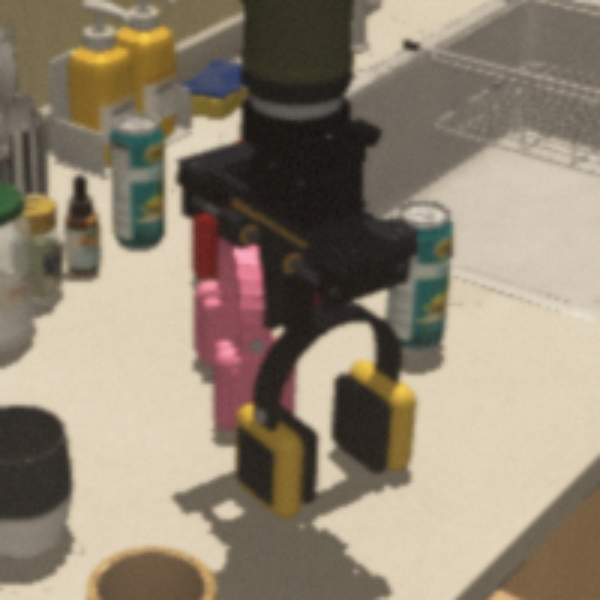

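```bash
python3 - <<'E'
from h import *
p,d=read_camera("wrist"); cv2.imwrite("pics/w3.png",p[240:400,220:420,::-1].repeat(4,0).repeat(4,1))
q,_=read_camera("side"); cv2.imwrite("pics/s3.png",cv2.resize(q[150:310,300:460,::-1],None,fx=3.7,fy=3.7,interpolation=cv2.INTER_CUBIC))
print(env.get_obs()["grip_width"])
E
```

```text
0.01065984687624764
```

View pics/w3.png

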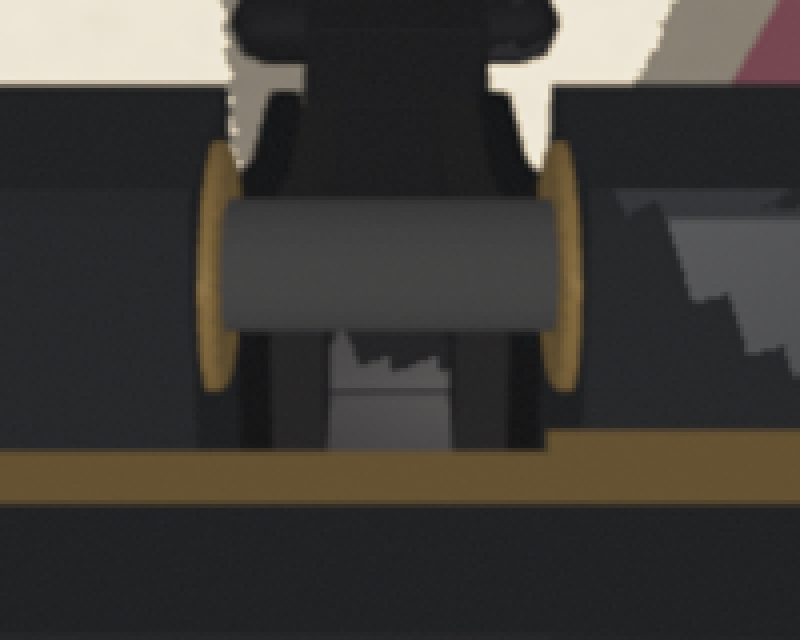

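View pics/s3.png

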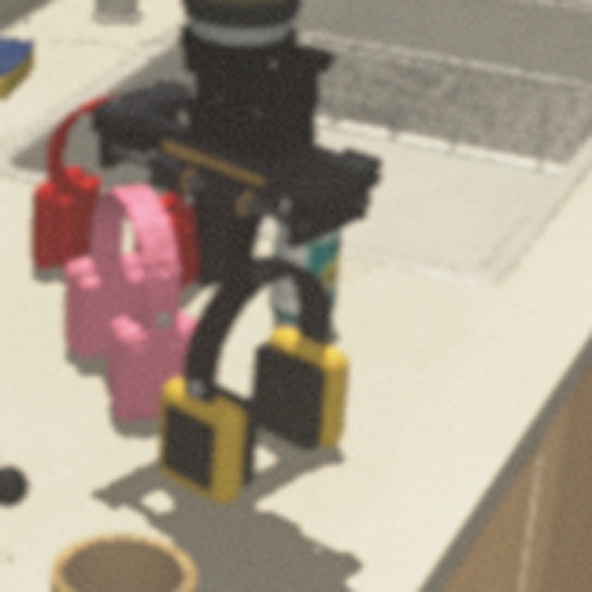

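```bash
python3 - <<'E'
from h import *
from fit import res
from scipy.optimize import least_squares
c=camera_info("wrist"); o=env.get_obs(); p,d=read_camera("wrist")
W=cloud(d,c); print(o["tool_pos"],o["tool_rot"],o["grip_width"]); print("cam pos",-np.array(c["R"]).T@np.array(c["t"]), "view",np.array(c["R"])[2])
R=np.array([[-.3076,0,.9515],[-.9515,0,-.3076],[0,-1,0]]) # cols tool x,y,z
for (u,v) in [(290,264),(290,275),(290,335),(295,345),(317,345),(340,345),(317,290),(317,270),(317,300),(317,255),(350,270),(275,300)]:
    w=W[v,u]; print((u,v),p[v,u],w.round(4),"tool",(R.T@(w-o["tool_pos"])).round(4))
for n in ["scene","side"]:
    p,d=read_camera(n);X=cloud(d,camera_info(n)).reshape(-1,3);col=p.reshape(-1,3)
    m=(np.hypot(X[:,0]-.46,X[:,1]+.2)<.09)&(X[:,2]>.1)&(X[:,2]<.16)&(col.max(1)<80)
    f=least_squares(res,[.46,-.2,np.radians(-18),0],args=(X[m],),loss="soft_l1",f_scale=.002)
    print(n,f.x[:2].round(4),np.degrees(f.x[2]).round(2),f.x[3].round(4),np.median(np.abs(f.fun)).round(4),m.sum())
E
```

```text
[ 0.47211589 -0.16907342  0.12951238] [-9.00031419e+01 -5.82877041e-03 -1.07890045e+02] 0.01065984687624764
cam pos [ 0.49256486 -0.10480773  0.31613219] view [-0.07628441 -0.23684395 -0.96854821]
(290, 264) [24 25 25] [ 0.4628 -0.1547  0.1567] tool [-0.0108 -0.0272 -0.0133]
(290, 275) [22 23 25] [ 0.464  -0.1548  0.172 ] tool [-0.0111 -0.0425 -0.0122]
(290, 335) [38 37 38] [ 0.4627 -0.1658  0.2035] tool [-0.0002 -0.074  -0.01  ]
(295, 345) [39 38 39] [ 0.463  -0.1704  0.2033] tool [ 0.004  -0.0738 -0.0082]
(317, 345) [78 76 75] [ 0.4615 -0.2016  0.1556] tool [ 0.0342 -0.0261 -0.0001]
(340, 345) [41 39 40] [ 0.4787 -0.1755  0.2032] tool [ 0.0041 -0.0736  0.0083]
(317, 290) [52 53 53] [ 0.482  -0.1377  0.2377] tool [-0.0329 -0.1082 -0.0002]
(317, 270) [30 30 31] [ 0.4723 -0.168   0.1388] tool [-0.001  -0.0093 -0.0002]
(317, 300) [65 65 66] [ 0.4816 -0.1391  0.2403] tool [-0.0315 -0.1108 -0.0002]
(317, 255) [30 29 30] [ 0.4743 -0.1618  0.1326] tool [-0.0076 -0.003  -0.0002]
(350, 270) [238 231 215] [ 0.4868 -0.2278 -0.0013] tool [0.0514 0.1309 0.032 ]
(275, 300) [119  96  58] [ 0.473  -0.1345  0.2438] tool [-0.0331 -0.1143 -0.0098]
scene [ 0.4617 -0.201 ] -17.33 0.0022 0.0016 449
side [ 0.4606 -0.2042] -18.13 0.0036 0.0014 307
```

Geometry from the wrist depth puts the fingers at ±13 mm, flush on the band's edges, but the reported opening is 10.7 mm. These disagree, so I'll check with a small lift.

Request:
{"op": "move_arm", "data": {
  "moves": [
    [0,-3,0,0,0,0],
    [0,-10,0,0,0,0],
    [0,-20,0,0,0,0],
    [0,-27,0,0,0,0],
    [0,-30,0,0,0,0],
    [0,-30,0,0,0,0],
    [0,-30,0,0,0,0]
  ]
}}

```text
time_s: 4.7
tool_pos: [0.4723, -0.1692, 0.1599]
tool_rot: [-90.0, -0.0, -107.9]
force: [-1.1, 0.1, -0.9]
grip_width: 0.01
```

```bash
python3 - <<'E'
from h import *
print(env.get_obs()["force"],env.get_obs()["grip_width"])
q,_=read_camera("side"); cv2.imwrite("pics/s4.png",cv2.resize(q[150:310,300:460,::-1],None,fx=3.7,fy=3.7,interpolation=cv2.INTER_CUBIC))
E
```

```text
[-1.10376226  0.09199665 -0.9162262 ] 0.009967098626286584
```

View pics/s4.png

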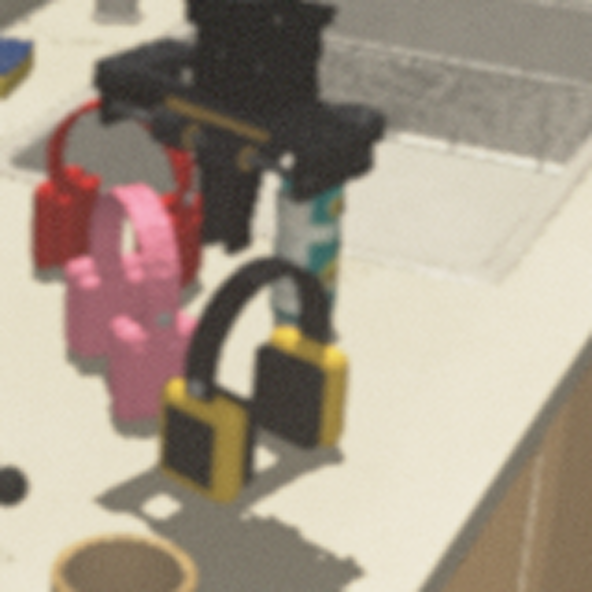

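```bash
python3 - <<'E'
from h import *
o=env.get_obs()
t=np.array(o["tool_pos"]);print(t)
for n in ["scene","side"]:
    c=camera_info(n);p,d=read_camera(n);q=p[:,:,::-1].copy()
    W=cloud(d,c)
    for X,k in [(t-[0,0,.011],(0,0,255)),(t+[0,0,.008],(0,255,0)),((.4603,-.2055,.1555),(255,0,0)),((.4725,-.1675,.137),(255,0,255))]:
        u=proj(X,c);print(n,u.round(1));q=cv2.circle(q,tuple(int(round(a)) for a in u),1,k,-1)
    # finger points: above z .12 near tcp
    m=(np.hypot(W[...,0]-t[0],W[...,1]-t[1])<.06)&(W[...,2]>.1)&(W[...,2]<.23)
    u=proj(t,c).astype(int); cr=q[u[1]-70:u[1]+70,u[0]-70:u[0]+70]
    cv2.imwrite(f"pics/t_{n}.png",cv2.resize(cr,None,fx=4.2,fy=4.2,interpolation=cv2.INTER_CUBIC))
    # lowest finger pts
    X=W[m];print(n,len(X)); 
    for z in np.arange(.1,.22,.01):
        s=X[(X[:,2]>z)&(X[:,2]<z+.01)]; 
        if len(s): print(round(z,2),len(s),s.min(0).round(3),s.max(0).round(3),s.mean(0).round(3))
E
```

```text
[ 0.47201171 -0.16906404  0.15947545]
scene [366.  210.8]
scene [366.3 203.5]
scene [379.7 203.2]
scene [365.3 215.4]
scene 739
0.1 43 [ 0.464 -0.154  0.1  ] [ 0.492 -0.142  0.11 ] [ 0.475 -0.148  0.105]
0.11 46 [ 0.463 -0.157  0.11 ] [ 0.49  -0.145  0.12 ] [ 0.476 -0.152  0.115]
0.12 50 [ 0.461 -0.164  0.12 ] [ 0.489 -0.148  0.13 ] [ 0.474 -0.156  0.125]
0.13 65 [ 0.458 -0.177  0.13 ] [ 0.487 -0.152  0.14 ] [ 0.472 -0.164  0.135]
0.14 103 [ 0.442 -0.221  0.14 ] [ 0.483 -0.16   0.15 ] [ 0.466 -0.181  0.146]
0.15 129 [ 0.442 -0.227  0.15 ] [ 0.478 -0.179  0.157] [ 0.459 -0.202  0.153]
0.18 45 [ 0.456 -0.173  0.181] [ 0.489 -0.15   0.19 ] [ 0.469 -0.161  0.186]
0.19 63 [ 0.455 -0.173  0.19 ] [ 0.49 -0.15  0.2 ] [ 0.469 -0.16   0.195]
0.2 64 [ 0.453 -0.172  0.2  ] [ 0.49 -0.15  0.21] [ 0.469 -0.161  0.205]
0.21 66 [ 0.452 -0.171  0.21 ] [ 0.492 -0.151  0.22 ] [ 0.469 -0.16   0.215]
side [358.9 229.6]
side [359.3 222.7]
side [369.2 222.5]
side [358.2 233.9]
side 601
0.1 31 [ 0.462 -0.155  0.1  ] [ 0.49  -0.146  0.11 ] [ 0.475 -0.151  0.105]
0.11 40 [ 0.463 -0.162  0.111] [ 0.489 -0.144  0.12 ] [ 0.476 -0.153  0.115]
0.12 41 [ 0.461 -0.164  0.12 ] [ 0.489 -0.148  0.13 ] [ 0.473 -0.157  0.125]
0.13 55 [ 0.458 -0.174  0.13 ] [ 0.486 -0.156  0.14 ] [ 0.472 -0.164  0.135]
0.14 73 [ 0.445 -0.22   0.14 ] [ 0.483 -0.164  0.15 ] [ 0.467 -0.179  0.145]
0.15 107 [ 0.441 -0.225  0.15 ] [ 0.479 -0.173  0.159] [ 0.46  -0.201  0.154]
0.16 1 [ 0.447 -0.197  0.161] [ 0.447 -0.197  0.161] [ 0.447 -0.197  0.161]
0.18 24 [ 0.456 -0.178  0.182] [ 0.484 -0.155  0.189] [ 0.468 -0.164  0.187]
0.19 51 [ 0.455 -0.175  0.19 ] [ 0.485 -0.151  0.2  ] [ 0.469 -0.164  0.195]
0.2 62 [ 0.453 -0.176  0.2  ] [ 0.486 -0.151  0.21 ] [ 0.468 -0.164  0.205]
0.21 49 [ 0.451 -0.173  0.21 ] [ 0.491 -0.152  0.22 ] [ 0.469 -0.164  0.215]
```

View pics/t_scene.png

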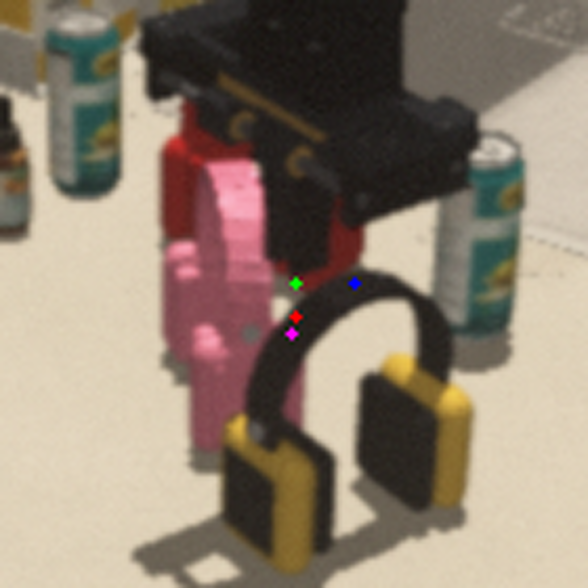

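View pics/t_side.png

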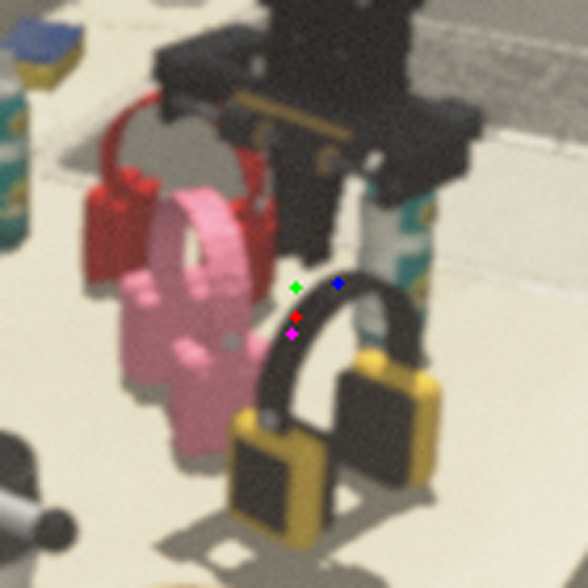

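Request:
{"op": "move_arm", "data": {
  "moves": [
    [0,0,0,0,0,0],
    [0,0,0,0,0,0],
    [0,0,0,0,0,0],
    [0,0,0,0,0,0],
    [0,0,0,0,0,0],
    [0,0,0,0,0,0],
    [0,0,0,0,0,0],
    [0,0,0,0,0,0]
  ],
  "claw": 60
}}

```text
time_s: 5.52
tool_pos: [0.4722, -0.1691, 0.1595]
tool_rot: [-90.0, -0.0, -107.9]
force: [0.0, -0.0, 0.3]
grip_width: 0.0547
```

```bash
cat > tip.py <<'E'
from h import *
o=env.get_obs()
t=np.array(o["tool_pos"]);print(t,o["grip_width"],env.nose_length)
a=np.radians(o["tool_rot"][2]+90); e=np.array([np.cos(a),np.sin(a)])
for n in ["scene","side"]:
    c=camera_info(n);p,d=read_camera(n);q=p[:,:,::-1].copy()
    W=cloud(d,c);col=p.max(2)
    u=proj(t,c).astype(int); cr=q[u[1]-70:u[1]+70,u[0]-70:u[0]+70]
    cv2.imwrite(f"pics/u_{n}.png",cv2.resize(cr,None,fx=4.2,fy=4.2,interpolation=cv2.INTER_CUBIC))
    m=(np.hypot(W[...,0]-t[0],W[...,1]-t[1])<.07)&(W[...,2]>t[2]-.02)&(W[...,2]<t[2]+.09)&(col<80)
    X=W[m]
    s=(X[:,:2]-t[:2])@e; r=(X[:,:2]-t[:2])@np.array([e[1],-e[0]])*1
    for z in np.arange(-.02,.09,.005):
        k=(X[:,2]-t[2]>z)&(X[:,2]-t[2]<=z+.005)
        if k.any(): print(n,"dz %.3f"%z,k.sum(),"along jaw",np.percentile(s[k],[2,50,98]).round(3),"perp",np.percentile(r[k],[2,50,98]).round(3))
E
python3 tip.py
```

```text
[ 0.47215417 -0.16905755  0.15954288] 0.05472186567683079 0.011
scene dz -0.020 36 along jaw [-0.015 -0.005  0.01 ] perp [-0.004  0.003  0.03 ]
scene dz -0.015 54 along jaw [-0.013 -0.005  0.013] perp [0.004 0.014 0.067]
scene dz -0.010 92 along jaw [-0.014 -0.005  0.009] perp [0.011 0.034 0.06 ]
scene dz -0.005 17 along jaw [-0.013 -0.002  0.007] perp [0.025 0.042 0.047]
scene dz 0.020 8 along jaw [-0.037 -0.033  0.029] perp [-0.013 -0.003  0.006]
scene dz 0.025 37 along jaw [-0.039 -0.034  0.032] perp [-0.013 -0.006  0.006]
scene dz 0.030 37 along jaw [-0.038 -0.03   0.031] perp [-0.014 -0.004  0.01 ]
scene dz 0.035 39 along jaw [-0.04  -0.033  0.03 ] perp [-0.014 -0.005  0.008]
scene dz 0.040 37 along jaw [-0.038 -0.03   0.031] perp [-0.013 -0.004  0.007]
scene dz 0.045 32 along jaw [-0.038 -0.002  0.032] perp [-0.014 -0.006  0.005]
scene dz 0.050 36 along jaw [-0.04  -0.03   0.031] perp [-0.014 -0.007  0.007]
scene dz 0.055 36 along jaw [-0.041 -0.001  0.034] perp [-0.014 -0.007  0.007]
scene dz 0.060 32 along jaw [-0.043  0.025  0.033] perp [-0.015 -0.01   0.004]
scene dz 0.065 
[... 1150 characters left out ...]
ide dz 0.045 22 along jaw [-0.041  0.026  0.033] perp [-0.011 -0.004  0.007]
side dz 0.050 21 along jaw [-0.041  0.027  0.033] perp [-0.01  -0.002  0.01 ]
side dz 0.055 18 along jaw [-0.043 -0.039  0.03 ] perp [-0.012 -0.004  0.011]
side dz 0.060 27 along jaw [-0.044  0.026  0.035] perp [-0.014 -0.003  0.009]
side dz 0.065 26 along jaw [-0.044  0.026  0.035] perp [-0.011 -0.004  0.01 ]
side dz 0.070 38 along jaw [-0.046  0.026  0.037] perp [-0.011 -0.006  0.011]
side dz 0.075 29 along jaw [-0.046  0.029  0.037] perp [-0.015 -0.005  0.012]
side dz 0.080 26 along jaw [-0.047  0.031  0.037] perp [-0.012 -0.005  0.01 ]
side dz 0.085 15 along jaw [-0.047  0.033  0.038] perp [-0.013 -0.008  0.002]
```

View pics/u_scene.png

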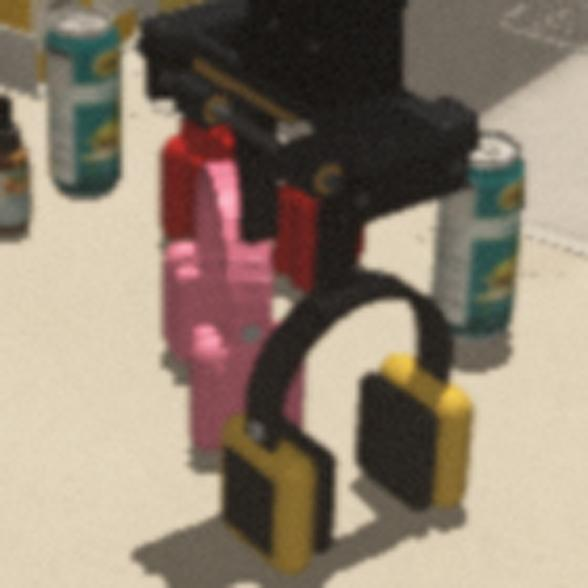

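View pics/u_side.png

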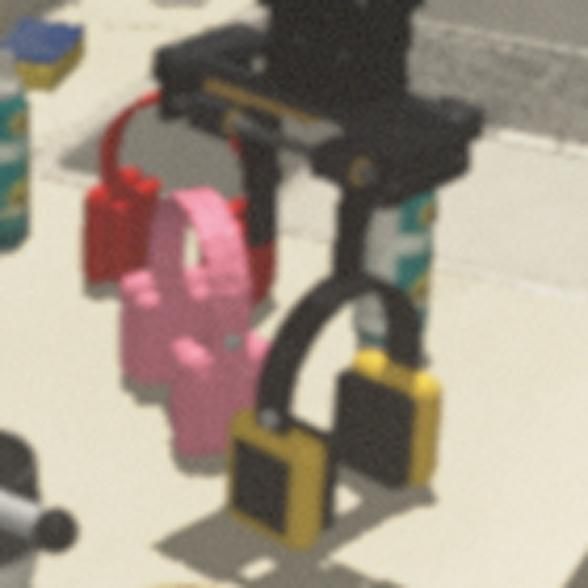

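The cameras show the fingertips about 23 mm above the reported TCP, not 11 mm below it. The finger length above that matches the stated geometry, so the stated tip offset is wrong by about 34 mm. I'll correct by descending further.

Request:
{"op": "move_arm", "data": {
  "moves": [
    [0,8,0,0,0,0],
    [0,20,0,0,0,0],
    [0,34,0,0,0,0],
    [0,47,0,0,0,0],
    [0,57,0,0,0,0],
    [0,63,0,0,0,0],
    [0,63,0,0,0,0],
    [0,63,0,0,0,0]
  ]
}}

```text
time_s: 6.28
tool_pos: [0.472, -0.1689, 0.0962]
tool_rot: [-90.0, 0.0, -107.9]
force: [-0.1, 0.1, 0.4]
grip_width: 0.06
```

Request:
{"op": "move_arm", "data": {
  "moves": [
    [0,0,0,0,0,0],
    [0,0,0,0,0,0],
    [0,0,0,0,0,0],
    [0,0,0,0,0,0],
    [0,0,0,0,0,0],
    [0,0,0,0,0,0],
    [0,0,0,0,0,0],
    [0,0,0,0,0,0]
  ],
  "claw": 10,
  "newtons": 35
}}

```text
time_s: 6.95
tool_pos: [0.4723, -0.1691, 0.0967]
tool_rot: [-90.0, -0.0, -107.9]
force: [0.4, -0.2, -0.0]
grip_width: 0.0258
```

Opening is 25.8 mm, so the band is held. Next I'll lift a little and check.

Request:
{"op": "move_arm", "data": {
  "moves": [
    [0,-3,0,0,0,0],
    [0,-10,0,0,0,0],
    [0,-20,0,0,0,0],
    [0,-30,0,0,0,0],
    [0,-37,0,0,0,0],
    [0,-40,0,0,0,0],
    [0,-40,0,0,0,0],
    [0,-40,0,0,0,0]
  ]
}}

```text
time_s: 7.62
tool_pos: [0.4722, -0.1691, 0.1367]
tool_rot: [-90.0, -0.0, -107.9]
force: [0.5, 0.1, -1.6]
grip_width: 0.0255
```

```bash
python3 tip.py | head -1; python3 -c "
from h import *
o=env.get_obs();print(o['force'],o['wrist_torque'],o['grip_width'])"
```

```text
[ 0.47215779 -0.16912857  0.13670892] 0.02550847383459802 0.011
[ 0.0562347  -0.27208298 -1.36144303] [ 0.01245989 -0.05830685 -0.02303768] 0.025464459172047406
```

View pics/u_side.png

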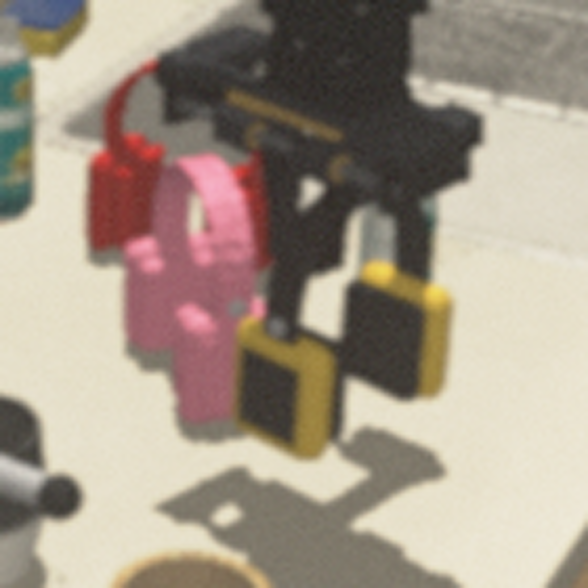

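The band is held and upright, with force about -1.4 N. I'll raise it well above the bar and carry it across, turning +11.3°.

Request:
{"op": "move_arm", "data": {
  "moves": [
    [0,-8,0,0,0,0],
    [0,-24,0,0,0,0],
    [0,-46,0,0,0,0],
    [0,-70,0,0,0,0],
    [0,-94,0,0,0,0],
    [0,-118,0,0,0,0],
    [0,-142,0,0,0,0],
    [0,-166,0,0,0,0],
    [0,-188,0,0,0,0],
    [0,-203,0,0,0,0],
    [0,-210,0,0,0,0],
    [0,-210,0,0,0,0]
  ]
}}

```text
time_s: 8.72
tool_pos: [0.4729, -0.1691, 0.3482]
tool_rot: [-89.8, -0.0, -107.9]
force: [-0.3, 0.6, -0.7]
grip_width: 0.0254
```

Request:
{"op": "move_arm", "data": {
  "moves": [
    [-8,0,-2,0,0,0],
    [-24,0,-5,0,-0.7,0],
    [-46,0,-10,0,-1.4,0],
    [-70,0,-15,0,-2.1,0],
    [-95,0,-21,0,-2.8,0],
    [-120,0,-26,0,-3.5,0],
    [-145,0,-32,0,-4.2,0],
    [-170,0,-37,0,-4.9,0],
    [-195,0,-42,0,-5.6,0],
    [-220,0,-48,0,-6.3,0],
    [-245,0,-53,0,-7,0],
    [-270,0,-59,0,-7.8,0],
    [-295,0,-64,0,-8.6,0],
    [-320,0,-70,0,-9.4,0],
    [-345,0,-75,0,-10.2,0],
    [-366,0,-80,0,-10.8,0],
    [-381,0,-83,0,-11.3,0],
    [-389,0,-85,0,-11.3,0],
    [-389,0,-85,0,-11.3,0],
    [-389,0,-85,0,-11.3,0]
  ]
}}

```text
time_s: 10.38
tool_pos: [0.51, 0.2276, 0.3458]
tool_rot: [-90.1, -0.1, -96.5]
force: [-0.7, -0.4, -1.5]
grip_width: 0.0254
```

```bash
cat > look.py <<'E'
from h import *
import sys
from scipy.optimize import least_squares
from fit import cap
tag=sys.argv[1]
o=env.get_obs();print({k:np.round(v,4).tolist() for k,v in o.items() if k in("time_s","qpos","tool_pos","tool_rot","force","grip_width")})
def res6(q,B,b0):
    from scipy.spatial.transform import Rotation as Ro
    R=Ro.from_rotvec(q[3:]).as_matrix()@Ro.from_euler("z",b0).as_matrix()
    L=(B-q[:3])@R
    r=np.hypot(L[:,1],L[:,2]-.092)-.060
    dx=np.abs(L[:,0])-.013; dr=np.abs(r)-.0035
    d=np.hypot(np.maximum(dx,0),np.maximum(dr,0))+np.minimum(np.maximum(dx,dr),0)
    # cups
    cy=np.abs(L[:,1])-.049; ex=np.abs(L[:,0])-.035; ey=np.abs(cy)-.021; ez=np.abs(L[:,2]-.039)-.039
    E=np.stack([ex,ey,ez],1); dc=np.linalg.norm(np.maximum(E,0),axis=1)+np.minimum(E.max(1),0)
    k=np.abs(dc)<np.abs(d); return np.where(k,dc,d)
g=np.array(o["tool_pos"]); yaw=np.radians(o["tool_rot"][2]+90)
x0=g[:2]-.038*np.array([-np.sin(yaw),np.cos(yaw)]); z0=g[2]-.0965
print("nominal origin",x0.round(4),z0.round(4))
for n in ["scene","side"]:
    c=camera_info(n);p,d=read_camera(n);W=cloud(d,c)
    u=proj([x0[0],x0[1],z0+.08],c).astype(int);r0,c0=max(u[1]-90,0),max(u[0]-110,0)
    cv2.imwrite(f"pics/{tag}_{n}.png",cv2.resize(p[r0:r0+190,c0:c0+220,::-1],None,fx=3,fy=3,interpolation=cv2.INTER_CUBIC))
    X=W.reshape(-1,3);ok=~np.isnan(X[:,0]);X=X[ok];hs=cv2.cvtColor(p,cv2.COLOR_RGB2HSV).reshape(-1,3)[ok]
    L=X-[x0[0],x0[1],z0]; Y=-np.sin(yaw)*L[:,0]+np.cos(yaw)*L[:,1]; Xl=np.cos(yaw)*L[:,0]+np.sin(yaw)*L[:,1]
    m=(abs(Xl)<.05)&(abs(Y)<.085)&(L[:,2]>-.02)&(L[:,2]<.17)&~((Y>.015)&(Y<.06)&(L[:,2]>.11))&~((abs(Y)<.026)&(L[:,2]<.12))
    f=least_squares(res6,[*x0,z0,0,0,0],args=(X[m],yaw),loss="soft_l1",f_scale=.002)
    print(n,"origin",f.x[:3].round(4),"rotvec deg",np.degrees(f.x[3:]).round(1),"med",np.median(abs(f.fun)).round(4),m.sum())
    from scipy.spatial.transform import Rotation as Ro
    R=Ro.from_rotvec(f.x[3:]).as_matrix()@Ro.from_euler("z",yaw).as_matrix()
    print("   crown",(f.x[:3]+R@[0,0,.1485]).round(4))
E
python3 look.py a
```

```text
{'time_s': 10.3833, 'qpos': [21.9557, 11.32, -56.9671, 80.1377, 9.485, 93.6778, -40.4], 'tool_pos': [0.51, 0.2276, 0.3458], 'tool_rot': [-90.0741, -0.056, -96.5036], 'force': [-0.7103, -0.4082, -1.5294], 'grip_width': 0.0254}
nominal origin [0.5057 0.1898] 0.2493
scene origin [0.5109 0.1871 0.2446] rotvec deg [-0.2 -2.2  0.4] med 0.0013 3602
   crown [0.5051 0.1875 0.393 ]
side origin [0.5095 0.1829 0.2473] rotvec deg [-0.2 -2.   0.1] med 0.0015 3213
   crown [0.5043 0.1834 0.3958]
```

View pics/a_scene.png

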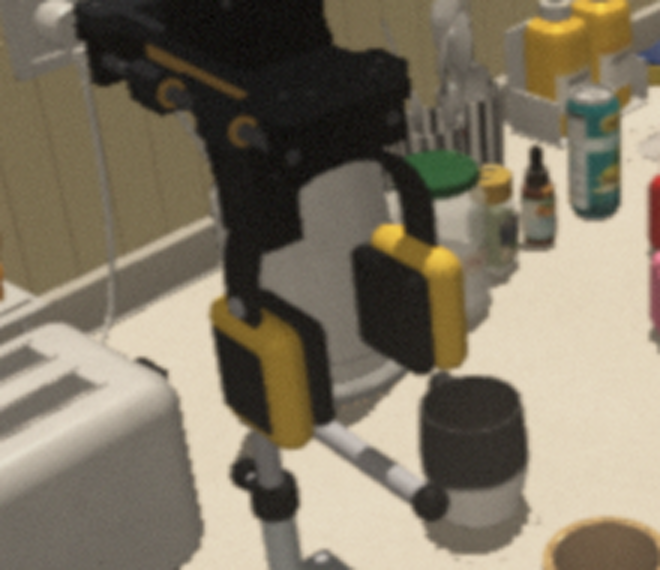

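View pics/a_side.png

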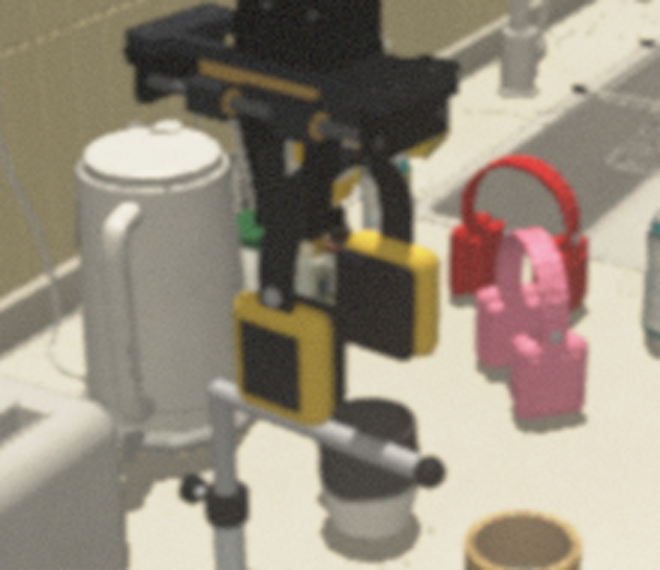

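The hover is good. The crown is about 17 mm from mid-bar towards the free end and 4 mm short in y, with the cups straddling the bar. I'll shift +4 mm in y and lower to about 17 mm above the expected contact.

Request:
{"op": "move_arm", "data": {
  "moves": [
    [-4,6,0,0,0,0],
    [-4,18,0,0,0,0],
    [-4,34,0,0,0,0],
    [-4,52,0,0,0,0],
    [-4,70,0,0,0,0],
    [-4,88,0,0,0,0],
    [-4,106,0,0,0,0],
    [-4,123,0,0,0,0],
    [-4,138,0,0,0,0],
    [-4,150,0,0,0,0],
    [-4,158,0,0,0,0],
    [-4,162,0,0,0,0],
    [-4,162,0,0,0,0],
    [-4,162,0,0,0,0]
  ]
}}

```text
time_s: 11.65
tool_pos: [0.5115, 0.2314, 0.1849]
tool_rot: [-90.0, 0.0, -96.6]
force: [0.8, -0.1, -1.9]
grip_width: 0.0254
```

```bash
python3 look.py b
```

```text
{'time_s': 11.65, 'qpos': [21.3317, 14.8533, -55.9616, 95.6175, 12.6398, 76.2309, -43.3624], 'tool_pos': [0.5115, 0.2314, 0.1849], 'tool_rot': [-89.9689, 0.018, -96.5937], 'force': [0.8011, -0.1235, -1.9384], 'grip_width': 0.0254}
nominal origin [0.5071 0.1936] 0.0884
scene origin [0.5154 0.1906 0.0836] rotvec deg [-1.  -6.2  0.3] med 0.0015 2665
   crown [0.4994 0.1933 0.2313]
side origin [0.5152 0.1879 0.0836] rotvec deg [-0.4 -8.1  0.4] med 0.0017 2563
   crown [0.4942 0.189  0.2306]
```

View pics/b_side.png

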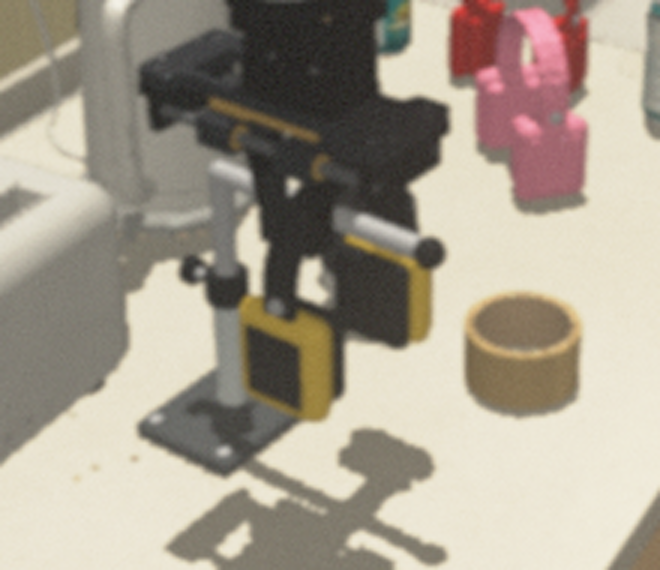

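The bar now runs between the cups. I'll feel downward slowly.

Request:
{"op": "move_arm", "data": {
  "moves": [
    [0,2,0,0,0,0],
    [0,4,0,0,0,0],
    [0,6,0,0,0,0],
    [0,8,0,0,0,0],
    [0,8,0,0,0,0]
  ]
}}

```text
time_s: 12.17
tool_pos: [0.5109, 0.231, 0.176]
tool_rot: [-90.0, -0.0, -96.6]
force: [0.2, -0.4, -1.4]
grip_width: 0.0253
```

Request:
{"op": "move_arm", "data": {
  "moves": [
    [0,1,0,0,0,0],
    [0,2,0,0,0,0],
    [0,2,0,0,0,0]
  ]
}}

```text
time_s: 12.42
tool_pos: [0.5112, 0.2312, 0.1743]
tool_rot: [-90.0, -0.0, -96.6]
force: [0.2, -0.6, -1.5]
grip_width: 0.0257
```

Request:
{"op": "move_arm", "data": {
  "moves": [
    [0,1,0,0,0,0],
    [0,2,0,0,0,0],
    [0,2,0,0,0,0]
  ]
}}

```text
time_s: 12.67
tool_pos: [0.5111, 0.2311, 0.1723]
tool_rot: [-90.0, -0.0, -96.6]
force: [-0.4, -0.1, -1.4]
grip_width: 0.0255
```

Request:
{"op": "move_arm", "data": {
  "moves": [
    [0,1,0,0,0,0],
    [0,2,0,0,0,0],
    [0,2,0,0,0,0]
  ]
}}

```text
time_s: 12.92
tool_pos: [0.5111, 0.2311, 0.1703]
tool_rot: [-90.0, -0.0, -96.6]
force: [-0.6, 0.3, -1.2]
grip_width: 0.0257
```

Request:
{"op": "move_arm", "data": {
  "moves": [
    [0,1,0,0,0,0],
    [0,1,0,0,0,0],
    [0,1,0,0,0,0]
  ]
}}

```text
time_s: 13.17
tool_pos: [0.5112, 0.2312, 0.1695]
tool_rot: [-90.0, -0.0, -96.6]
force: [0.1, 0.4, -1.9]
grip_width: 0.0252
```

Request:
{"op": "move_arm", "data": {
  "moves": [
    [0,1,0,0,0,0],
    [0,1,0,0,0,0],
    [0,1,0,0,0,0]
  ]
}}

```text
time_s: 13.42
tool_pos: [0.5112, 0.2312, 0.1684]
tool_rot: [-90.0, -0.0, -96.6]
force: [-0.2, 1.2, -1.2]
grip_width: 0.0256
```

Request:
{"op": "move_arm", "data": {
  "moves": [
    [0,1,0,0,0,0],
    [0,1,0,0,0,0],
    [0,1,0,0,0,0]
  ]
}}

```text
time_s: 13.67
tool_pos: [0.5112, 0.2312, 0.1675]
tool_rot: [-90.0, -0.0, -96.6]
force: [0.7, 0.1, -0.6]
grip_width: 0.0257
```

Request:
{"op": "move_arm", "data": {
  "moves": [
    [0,1,0,0,0,0],
    [0,1,0,0,0,0],
    [0,1,0,0,0,0]
  ]
}}

```text
time_s: 13.92
tool_pos: [0.5112, 0.2312, 0.1664]
tool_rot: [-90.0, -0.0, -96.6]
force: [-1.0, -1.4, -2.3]
grip_width: 0.0254
```

Request:
{"op": "move_arm", "data": {
  "moves": [
    [0,1,0,0,0,0],
    [0,1,0,0,0,0],
    [0,1,0,0,0,0]
  ]
}}

```text
time_s: 14.17
tool_pos: [0.5112, 0.2312, 0.1654]
tool_rot: [-90.0, -0.0, -96.6]
force: [0.4, 0.4, -1.6]
grip_width: 0.0255
```

Request:
{"op": "move_arm", "data": {
  "moves": [
    [0,1,0,0,0,0],
    [0,1,0,0,0,0],
    [0,1,0,0,0,0]
  ]
}}

```text
time_s: 14.42
tool_pos: [0.5112, 0.2312, 0.1644]
tool_rot: [-90.0, -0.0, -96.6]
force: [-0.2, -0.5, -1.6]
grip_width: 0.0256
```

```bash
python3 look.py c
```

```text
{'time_s': 14.4167, 'qpos': [20.8999, 15.802, -55.6331, 97.2, 13.5115, 74.1614, -44.039], 'tool_pos': [0.5112, 0.2312, 0.1644], 'tool_rot': [-90.0083, -0.0064, -96.5867], 'force': [-0.2444, -0.5085, -1.63], 'grip_width': 0.0256}
nominal origin [0.5068 0.1935] 0.0679
scene origin [0.5138 0.191  0.0631] rotvec deg [-0.3 -4.6  0.4] med 0.0013 2582
   crown [0.5019 0.1917 0.2111]
side origin [0.5119 0.1873 0.0649] rotvec deg [-0.6 -4.1  0.4] med 0.0016 2552
   crown [0.5012 0.1888 0.213 ]
```

View pics/c_side.png

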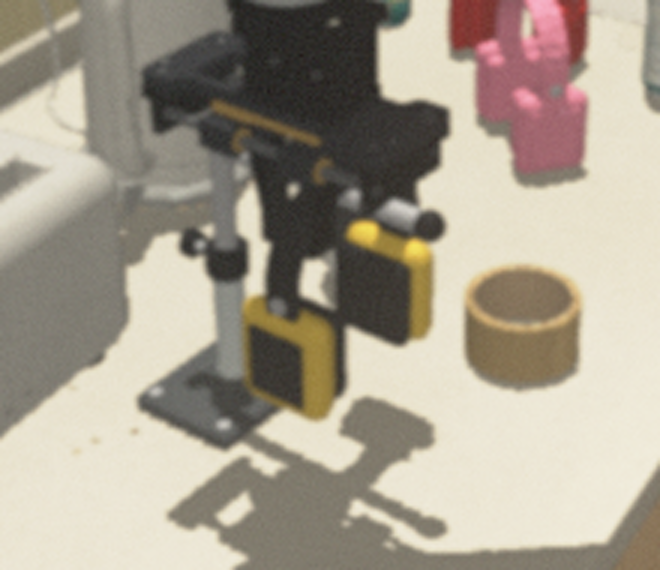

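Request:
{"op": "move_arm", "data": {
  "moves": [
    [0,1,0,0,0,0],
    [0,1,0,0,0,0],
    [0,1,0,0,0,0]
  ]
}}

```text
time_s: 14.77
tool_pos: [0.5112, 0.2312, 0.1635]
tool_rot: [-90.0, -0.0, -96.6]
force: [-0.1, 0.6, -1.1]
grip_width: 0.0254
```

Request:
{"op": "move_arm", "data": {
  "moves": [
    [0,1,0,0,0,0],
    [0,1,0,0,0,0],
    [0,1,0,0,0,0]
  ]
}}

```text
time_s: 15.02
tool_pos: [0.5113, 0.2311, 0.1629]
tool_rot: [-90.0, -0.0, -96.6]
force: [-1.4, -1.8, 2.5]
grip_width: 0.0257
```

Request:
{"op": "move_arm", "data": {
  "moves": [
    [0,1,0,0,0,0],
    [0,1,0,0,0,0],
    [0,1,0,0,0,0]
  ]
}}

```text
time_s: 15.27
tool_pos: [0.5114, 0.231, 0.1625]
tool_rot: [-90.0, -0.1, -96.6]
force: [-1.5, -2.2, 7.5]
grip_width: 0.0254
```

Contact: Fz changed from -1.5 to +7.5 N. I'll ease back slightly and hold.

Request:
{"op": "move_arm", "data": {
  "moves": [
    [0,-0.5,0,0,0,0],
    [0,-0.8,0,0,0,0],
    [0,-0.8,0,0,0,0],
    [0,-0.8,0,0,0,0],
    [0,-0.8,0,0,0,0],
    [0,-0.8,0,0,0,0]
  ]
}}

```text
time_s: 15.77
tool_pos: [0.5113, 0.231, 0.1626]
tool_rot: [-90.0, -0.0, -96.6]
force: [-1.3, -1.0, 5.5]
grip_width: 0.0255
```

```bash
python3 look.py d
```

```text
{'time_s': 15.7667, 'qpos': [20.8555, 15.891, -55.5925, 97.3318, 13.627, 73.9762, -44.1219], 'tool_pos': [0.5113, 0.231, 0.1626], 'tool_rot': [-89.9849, -0.0291, -96.6028], 'force': [-1.3491, -1.0238, 5.4655], 'grip_width': 0.0255}
nominal origin [0.507  0.1933] 0.0661
scene origin [0.5136 0.1889 0.0621] rotvec deg [-1.1 -4.4  0.3] med 0.0014 2548
   crown [0.5021 0.1918 0.2101]
side origin [0.5114 0.185  0.0637] rotvec deg [-1.5 -3.6  0.2] med 0.0015 2511
   crown [0.5021 0.1888 0.2118]
```

View pics/d_scene.png

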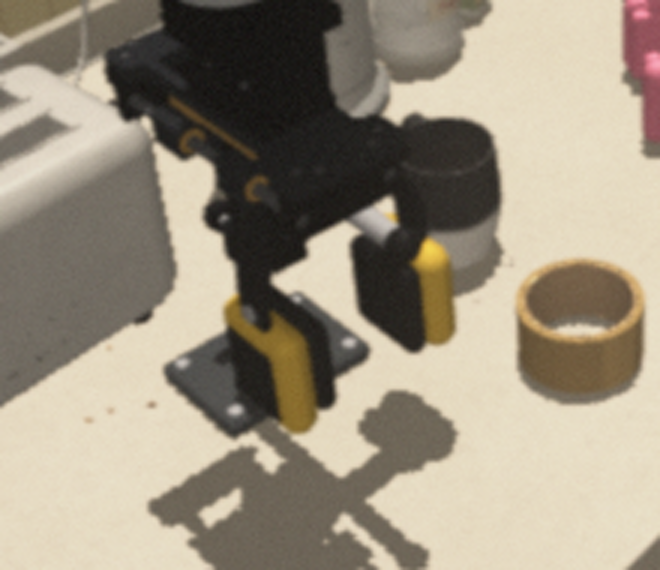

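Request:
{"op": "move_arm", "data": {
  "moves": [
    [0,-0.5,0,0,0,0],
    [0,-0.8,0,0,0,0],
    [0,-0.8,0,0,0,0],
    [0,-0.8,0,0,0,0],
    [0,-0.8,0,0,0,0]
  ]
}}

```text
time_s: 16.28
tool_pos: [0.5113, 0.2311, 0.163]
tool_rot: [-90.0, -0.0, -96.6]
force: [-1.0, -1.3, 2.6]
grip_width: 0.0254
```

Bar load is about 4 N and steady, so I'll release.

Request:
{"op": "move_arm", "data": {
  "moves": [
    [0,0,0,0,0,0],
    [0,0,0,0,0,0],
    [0,0,0,0,0,0],
    [0,0,0,0,0,0],
    [0,0,0,0,0,0],
    [0,0,0,0,0,0],
    [0,0,0,0,0,0],
    [0,0,0,0,0,0]
  ],
  "claw": 52
}}

```text
time_s: 16.95
tool_pos: [0.5112, 0.2313, 0.1631]
tool_rot: [-90.0, -0.0, -96.6]
force: [0.2, 0.6, 0.4]
grip_width: 0.0522
```

```bash
python3 look.py e
```

```text
{'time_s': 16.95, 'qpos': [20.87, 15.8672, -55.612, 97.3001, 13.576, 74.0168, -44.0897], 'tool_pos': [0.5112, 0.2313, 0.1631], 'tool_rot': [-90.0003, -0.003, -96.5875], 'force': [0.2302, 0.5726, 0.3936], 'grip_width': 0.0522}
nominal origin [0.5068 0.1935] 0.0666
scene origin [0.5131 0.189  0.0622] rotvec deg [-1.  -4.5  0.4] med 0.0014 2553
   crown [0.5015 0.1917 0.2102]
side origin [0.5091 0.1854 0.0636] rotvec deg [-1.2 -1.2  0.5] med 0.0015 2472
   crown [0.5061 0.1884 0.2121]
```

View pics/e_side.png

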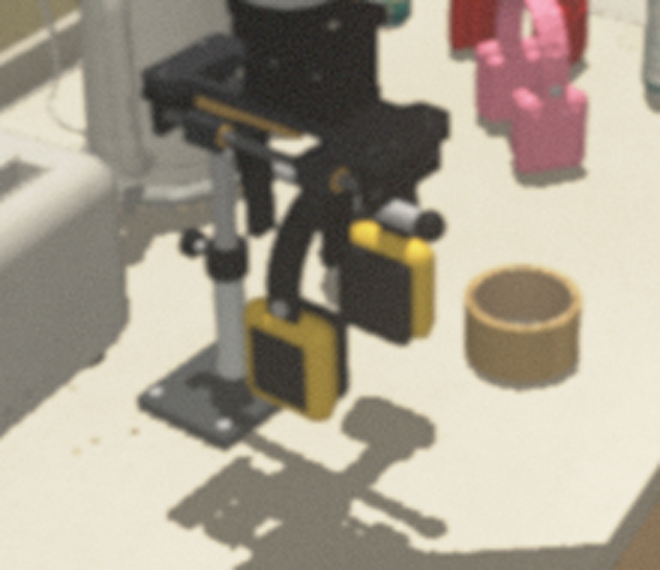

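It hangs free between the open fingers. I'll retreat straight up.

Request:
{"op": "move_arm", "data": {
  "moves": [
    [0,-3,0,0,0,0],
    [0,-8,0,0,0,0],
    [0,-16,0,0,0,0],
    [0,-26,0,0,0,0],
    [0,-38,0,0,0,0],
    [0,-52,0,0,0,0],
    [0,-68,0,0,0,0],
    [0,-86,0,0,0,0],
    [0,-104,0,0,0,0],
    [0,-122,0,0,0,0],
    [0,-136,0,0,0,0],
    [0,-146,0,0,0,0],
    [0,-150,0,0,0,0],
    [0,-150,0,0,0,0],
    [0,-150,0,0,0,0],
    [0,-150,0,0,0,0],
    [0,-150,0,0,0,0],
    [0,-150,0,0,0,0],
    [0,-150,0,0,0,0],
    [0,-150,0,0,0,0]
  ]
}}

```text
time_s: 18.72
tool_pos: [0.5111, 0.2312, 0.3128]
tool_rot: [-90.0, -0.0, -96.6]
force: [-0.2, -0.5, 0.5]
grip_width: 0.0517
```

```bash
cp look.py look2.py; sed -i 's/^x0=.*/x0=np.array([.507,.19]); z0=.065/; s/&~((Y>.015)&(Y<.06)&(L\[:,2\]>.11))//' look2.py; python3 look2.py f; python3 look2.py g
```

```text
{'time_s': 18.7167, 'qpos': [21.982, 11.6813, -56.9538, 83.6032, 9.7657, 89.9961, -41.015], 'tool_pos': [0.5111, 0.2312, 0.3128], 'tool_rot': [-90.0273, -0.0164, -96.5876], 'force': [-0.208, -0.5317, 0.4597], 'grip_width': 0.0517}
{'time_s': 18.7167, 'qpos': [21.982, 11.6813, -56.9538, 83.6032, 9.7657, 89.9961, -41.015], 'tool_pos': [0.5111, 0.2312, 0.3128], 'tool_rot': [-90.0273, -0.0164, -96.5876], 'force': [-0.208, -0.5317, 0.4597], 'grip_width': 0.0517}Traceback (most recent call last):
  File "look2.py", line 20, in <module>
    print("nominal origin",x0.round(4),z0.round(4))
                                       ^^^^^^^^
AttributeError: 'float' object has no attribute 'round'
Traceback (most recent call last):
  File "look2.py", line 20, in <module>
    print("nominal origin",x0.round(4),z0.round(4))
                                       ^^^^^^^^
AttributeError: 'float' object has no attribute 'round'
```

```bash
sed -i '/nominal origin/d' look2.py; python3 look2.py f; python3 look2.py g
```

```text
{'time_s': 18.7167, 'qpos': [21.982, 11.6813, -56.9538, 83.6032, 9.7657, 89.9961, -41.015], 'tool_pos': [0.5111, 0.2312, 0.3128], 'tool_rot': [-90.0273, -0.0164, -96.5876], 'force': [-0.208, -0.5317, 0.4597], 'grip_width': 0.0517}
scene origin [0.5115 0.1885 0.065 ] rotvec deg [-1.6 -2.3  0.3] med 0.0014 3508
   crown [0.5055 0.1925 0.2133]
side origin [0.51   0.1851 0.0664] rotvec deg [-1.7 -2.1  0.4] med 0.0016 3360
   crown [0.5044 0.1894 0.2147]
{'time_s': 18.8167, 'qpos': [21.983, 11.6755, -56.9549, 83.5916, 9.764, 89.9981, -41.0122], 'tool_pos': [0.5112, 0.2312, 0.313], 'tool_rot': [-90.0155, -0.0103, -96.5867], 'force': [-0.1067, 0.4074, 0.2456], 'grip_width': 0.0517}
scene origin [0.5117 0.1884 0.0649] rotvec deg [-1.7 -2.4  0.4] med 0.0014 3518
   crown [0.5054 0.1928 0.2132]
side origin [0.5099 0.185  0.0662] rotvec deg [-1.7 -2.1  0.4] med 0.0016 3363
   crown [0.5043 0.1894 0.2145]
```

View pics/f_scene.png

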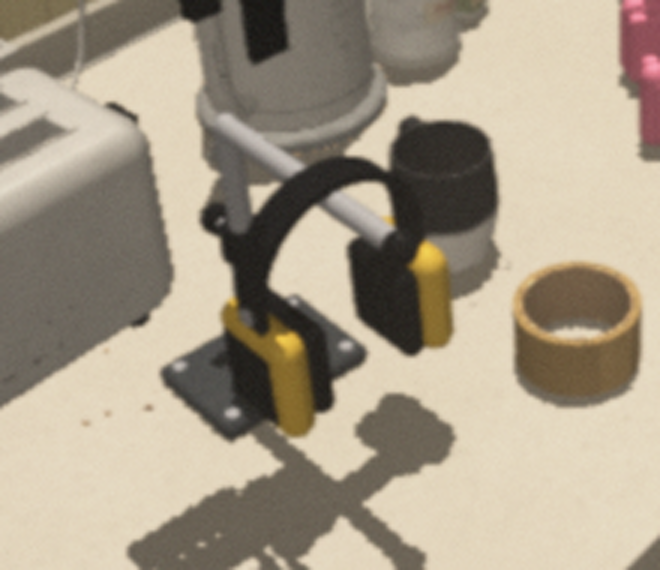

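View pics/g_side.png

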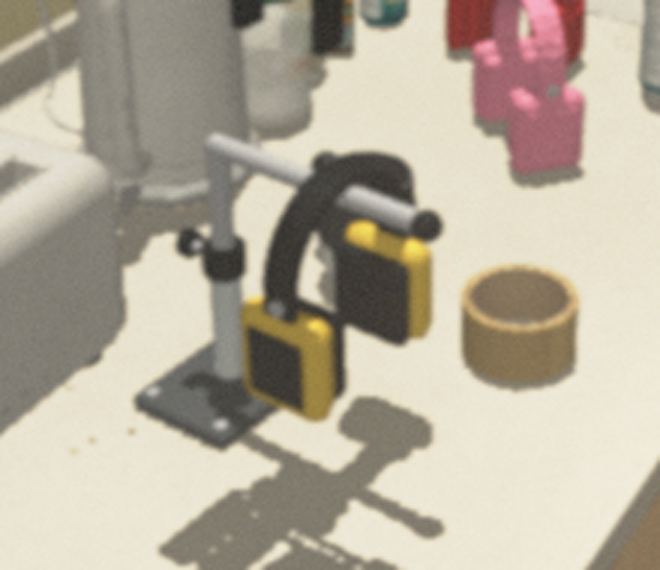

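The defenders hang still and upright (tilt under 3°), the crown is on the bar about 17 mm from mid-bar, and the robot is clear. I'm handing in.

```bash
python3 -c "
from cell import job
print(job.sign_off())"
```

```text
the job is handed in; nothing more can be done
None
```

The yellow ear defenders are hanging by their headband on the bar, crown up, one cup on each side. I handed the job in at about 19 s of the 48 s allowed.

**Grasp:** I took the band at one shoulder. The first close missed because the fingertips are about 23 mm above the reported TCP, while `env.nose_length` says 11 mm below it. I measured the real offset with the cameras and the second close held, at an opening of 25.5 mm.

**Placing:** I lowered the band in 1 mm steps until it touched the bar. The wrist force Fz then went from -1.5 N to a peak reading of +7.5 N, so about 9 N on the stand. I eased that to about 4 N and held it there while still gripping. Then I opened the fingers and went straight up.

**Last checks:**

| Check | Result |
|---|---|
| Crown position, two pictures 0.1 s apart | (0.505, 0.191, 0.214), unchanged |
| Distance from mid-bar | about 17 mm towards the free end |
| Distance from the bar's line | within a few mm |
| Tilt | under 3° |
| Band against the bar | square within about 1° |
| Force on the robot | about zero |

The final pictures showed the mug and tape standing where they were. I did not measure their positions again. The can was outside the last crops, but the arm never went near it on the way to the bar. The two cameras differ by 3–4 mm in y, which is well within tolerance.

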